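Dispense one tub lid and slide it onto the mat

ROBOT

A 6-joint arm with a two-finger parallel gripper is mounted at the origin on a cart in front of the work surface, level with it; the furniture and walls round the work are solid. World frame = base frame: x ahead of the robot, y to its left, z up, the work surface at z = 0. Lengths are in m, angles in degrees, forces in N, time in s.
With the tool pointing down it reaches from about 0.35 to 0.875 m from the base axis. Payload 15.5 kg.
Tool frame: the origin (TCP) lies at the very end of the fingers, on their centre line; the grasp point (between the pads) lies 19 mm behind it; z points along the fingers, x is the direction in which the jaws open and shut, and the axes are right-handed (so a half turn about z gives the same grasp; the last joint's range is limited). The gripper opens to 85 mm and grips with 20 to 120 N. Pads are 22 mm wide; open, the fingers measure 114 mm over their backs; the gripper's body (76 mm by 85 mm) begins 54 mm behind the grasp point. The pads swing forward as they close: fully open they stand 13 mm farther back than shut.
Start: joints at [-5.472, 28.281, 77.091, -0, 74.628, -5.472], TCP at [0.625, 0, 0.231] pointing down, gripper open.
Joint ranges: [-166.48, 166.48], [-47.26, 123.95], [12.59, 153.08], [-70.14, 250.14], [6.76, 159.57], [-176.63, 176.63]. Speed limits (degrees/s): [108.29, 108.29, 147.25, 172.46, 172.46, 172.46].

INTERFACE

Orientations are given as a 3x3 rotation matrix whose columns are the frame's x, y, z axes.
In Python, from bench import env gives the robot as it stands.
- The arm moves only by the tool move_arm, never from a script. Its argument "series" is a list of rows, each a list of 6 numbers: the shift along the tool's x, y, z in cm, then the turn, a rotation vector about the tool's x, y, z in rad. In form: [[x, y, z, rx, ry, rz], ...]. A call has exactly 10 rows; each row is the pose to reach, as a shift and turn from the pose measured when the call began, along the tool's axes at that moment; what a row does not reach only later rows make up. A row lasts 1/8 s, in which the tool goes at most 62.5 mm and 10.7 degrees, less where a joint would pass 70% of its speed; a pose out of reach is approached as far as the arm can. A call with a gripper value outside its range is refused whole. "grip" is the opening in per cent of the stroke, from 0 (shut) to 100 (fully open), set as the call begins (left out, the last holds). The fingers move at their own pace and stop on an object; "newtons" is the grip in N (left out, the last holds). Time passes only in rows, so rows that repeat a pose let the fingers close, or fill a call up. It gives the time, the measured TCP pose, the force and the opening at its end, in the units of the state.
- env.read_state(): the state, without advancing time (a new reading comes with each control period).
- env.grab_frame(name): name is "scene" or "side" or "wrist"; returns a dict with "image" (400x640x3 uint8, blue, green, red), "fx", "fy", "cx", "cy" (pixels), "view" (4x4, takes a point from world to camera coordinates); the wrist camera has in their place "mount" (4x4, takes a point from camera to tool coordinates, whose origin is the TCP and whose axes are the tool frame's). Camera axes: x right, y up, looking along -z (the intrinsics and any distortion apply to the point x, -y, -z); pixel columns grow to the right and rows downward; lengths in m; the calibration is good to about 2 mm. The wrist camera is an equidistant fisheye: a pixel r from the principal point sees the ray r / f radians off the axis. A picture is of the moment at which its call begins: read the wrist's pose just before it. There is no depth.
- env.close_job(): hands the job in, once; it reports no verdict.
The state is a dict: "time_s": time; "qpos": joint angles; "qvel": joint speeds; "joint_efforts": joint torques, N m; "position": TCP position; "tcp_rot": TCP orientation; "ft_force": force on the tool from outside, world axes, zero at the start; "moment": the same for the moment, N m; "opening": finger opening in m.
Only numpy, scipy, OpenCV 4.12 (cv2) and the standard library are available. Lean on these libraries where they do the work, as an engineer would, in place of code of your own. Each camera call takes 0.05 s, during which the arm holds its last target.

TASK

Press the black plunger of the lid dispenser all the way down once and let it come back up, so that it puts out a single red lid in front of its mouth. Then push that lid aside along the table with the fingers, without lifting it, until it lies flat and wholly on the round green mat. Leave the other lids in the dispenser and do not disturb the two tubs and the steel ring.

Things in the scene. Friction and masses are not known exactly. Their poses are not given: they have to be found in the camera images.
- dispenser: Lid dispenser, fixed: white open-topped magazine in front (70 x 70 mm, 44 mm high) with a stack of four lids, behind it a grey housing (to 128 mm along +x, 70 mm wide, 60 mm high) with the plunger on top; 3 mm thick steel flanges reach 48 mm to either side. Origin: on the table under the middle of the magazine. -x points out of the mouth, which lies 35 mm from the origin; z up.
- plunger_top (a point): Middle of the flat top of the plunger's black cap (36 mm diameter), 80 mm along +x from the dispenser's origin; 106 mm above the table when up, 78 mm when fully down. It moves with the cap.
- plunger (a joint): Plunger travel in m: 0 up, 0.028 fully down (hard stop). It is pressed straight down and springs back by itself; spring about 4.5 N at the top, 7.5 N at the bottom, up to about 11 N during ejection.
- magazine (a point): Middle of the magazine's floor, 3 mm above the table; the lids in the magazine stand centred over it.
- lid_1: Lowest lid of the stack, the one put out: a full press slides it straight out along the dispenser's -x onto the table, its centre then about 88 mm from the dispenser's origin; the pusher goes back in as the plunger rises. Flat red plastic disc, 60 mm diameter, 8 mm thick, about 20 g. Origin: centre of its underside, z up.
- lid_2: Second lid of the stack, the same; it stays in the magazine.
- lid_3: Third lid of the stack, the same; it stays in the magazine.
- lid_4: Top lid of the stack, the same; it stays in the magazine.
- mat: Round green mat, 120 mm diameter, 1 mm thin, fixed flat on the table to the left or right of the dispenser's mouth; things slide onto it without a step. On the left a scale about 70 mm high stands beyond it (its front edge at x = 0.59 m). Origin: its centre on the table.
- blue_tub: Small tub with a blue lid, 73 mm diameter, 47 mm high, on the other side of the mouth from the mat; leave alone. Origin: centre of its underside.
- red_tub: Small tub with a red lid, 61 mm diameter, 42 mm high, on the left; leave alone. Origin: centre of its underside.
- ring: Steel ring mould, 55 mm diameter, 34 mm high, on the right beside the dispenser; leave alone. Origin: centre of its underside.
There are look-alikes about, which are no part of the job. Leave any white or yellow look-alike of the lid_4 alone.

How it is judged (in metres and radians):
On the way, in this order (a step that is already met when the one before it is completed fails the run):
1. the plunger is pressed all the way down (value of joint plunger above 0.025 m), for 0.1 s.
2. the plunger is up again and one lid lies on the table outside the mouth (value of joint plunger below 0.004 m and x of lid_1 in the frame of dispenser below -0.066 m and height (world z) of lid_1 below 0.003 m), for 0.1 s.
At the end, for the whole second after the job is handed in: The put-out lid lies flat, upright side up and at rest wholly on the green mat (centres within 32 mm; 30 mm is edge to edge), the plunger is up (within 4 mm), and the three other lids are in the magazine (within 15 mm of its middle) (horizontal distance between lid_1 and mat below 0.032 m and height (world z) of lid_1 below 0.003 m and angle between lid_1's own z axis and vertical below 0.1 rad and linear speed of lid_1 below 0.01 m/s and value of joint plunger below 0.004 m and horizontal distance between each of lid_2, lid_3, lid_4 and magazine below 0.015 m); the robot touches nothing.
It fails at once if a second lid is put out (moves over 15 mm from the magazine's middle) (horizontal distance between any of lid_2, lid_3, lid_4 and magazine above 0.015 m).
It fails at once if the lid is lifted (over 20 mm above the table) or flipped (height (world z) of lid_1 above 0.02 m or angle between lid_1's own z axis and vertical above 0.8 rad).
It fails at once if a lid of the stack is lifted out (height (world z) of any of lid_2, lid_3, lid_4 above 0.045 m).
It fails at once if a tub or the ring is shifted by more than 20 mm (distance of any of blue_tub, red_tub, ring from where it was at the start of the episode above 0.02 m).
It also fails if it takes over 64 s, if anything falls off the work surface, if the arm or the gripper's body presses on something with over 40 N, if the wrist force passes 120 N, or if a joint passes its speed limit or range.

## Working session

There is one attempt and no reset: what is moved stays moved. The work goes in short steps, Python scripts to look and compute and a tool call to move; the robot and the scene stay as the last step left them, time stands still between calls to the robot, and variables do not carry over. Pictures are saved under pics/ and viewed, and the job is handed in when it is done.

Besides the shell and the picture viewer there is one more tool, called by a JSON object that holds its "api" and its "payload". move_arm: Moves the arm, as the interface text tells. Its arguments: {"type":"object","properties":{"series":{"type":"array"},"grip":{"type":"number"},"newtons":{"type":"number"}},"required":["series"]}

```bash
mkdir -p pics; ls; cat > h.py <<'E'
import numpy as np,cv2
from bench import env
def save(n,fn):
    s=env.read_state(); f=env.grab_frame(n); cv2.imwrite('pics/'+fn,f['image']); return s,f
def ray(f,u,v,s=None):
    if 'mount' in f:
        dx,dy=u-f['cx'],v-f['cy']; r=np.hypot(dx,dy); th=r/f['fx']
        d=np.array([np.sin(th)*dx/r,np.sin(th)*dy/r,np.cos(th)]); T=np.eye(4);T[:3,:3]=s['tcp_rot'];T[:3,3]=s['position']
        M=T@np.array(f['mount'])
    else:
        d=np.array([(u-f['cx'])/f['fx'],(v-f['cy'])/f['fy'],1]); M=np.linalg.inv(np.array(f['view']))
    d=d*[1,-1,-1]
    return M[:3,3],M[:3,:3]@d
def onplane(f,u,v,z,s=None):
    o,d=ray(f,u,v,s); return o+d*(z-o[2])/d[2]
E
python3 - <<'E'
from h import *
for n in ['scene','side','wrist']:
    s,f=save(n,n+'0.png'); print(n,{k:v for k,v in f.items() if k!='image'})
print(s)
E
```

```text
pics
scene {'fx': 490.4701593311601, 'fy': 490.4701593311601, 'cx': 319.27204164756085, 'cy': 210.47705758111226, 'view': array([[-0.87752168, -0.47896947, -0.02332264,  0.48240493],
       [ 0.17837917, -0.3711817 ,  0.91126561, -0.15751452],
       [-0.44512535,  0.79549506,  0.41115817, -1.18340402],
       [ 0.        ,  0.        ,  0.        ,  1.        ]])}
side {'fx': 467.8146182845117, 'fy': 467.8146182845117, 'cx': 325.63438254241885, 'cy': 202.70978387081126, 'view': array([[-0.98201645, -0.18756754,  0.02149675,  0.50533286],
       [ 0.14362424, -0.6682976 ,  0.72989752, -0.11404562],
       [-0.12253886,  0.71985883,  0.68321848, -1.09474762],
       [ 0.        ,  0.        ,  0.        ,  1.        ]])}
wrist {'fx': 309.70691628693146, 'fy': 309.70691628693146, 'cx': 320.03503055012874, 'cy': 205.85134660264504, 'mount': array([[ 9.99999774e-01, -1.99949058e-04,  6.41469322e-04,
         6.57398978e-04],
       [-9.47598333e-06, -9.58797753e-01, -2.84089543e-01,
        -7.17625247e-02],
       [ 6.71842781e-04,  2.84089473e-01, -9.58797539e-01,
        -1.42426421e-
[... 179 characters left out ...]
933782e-03,
        7.46279112e+01, -5.47151846e+00]), 'qvel': array([ 0.01549908, -0.17161265, -0.09512202,  0.068543  ,  0.07235971,
        0.03279187]), 'joint_efforts': array([ 1.84837576e-03, -8.83585095e+01, -3.84566367e+01, -1.63215273e-04,
        5.08969635e-03, -3.09245672e-05]), 'position': array([6.24687078e-01, 5.89385252e-05, 2.30784081e-01]), 'tcp_rot': array([[ 9.99999454e-01,  1.58089897e-05, -1.04523222e-03],
       [ 1.59411759e-05, -9.99999992e-01,  1.26457659e-04],
       [-1.04523022e-03, -1.26474252e-04, -9.99999446e-01]]), 'ft_force': array([-0.51103723,  0.68177522, -0.2598361 ]), 'moment': array([0.04228375, 0.00247278, 0.02658554]), 'opening': 0.08528568115594864}
```

View pics/scene0.png

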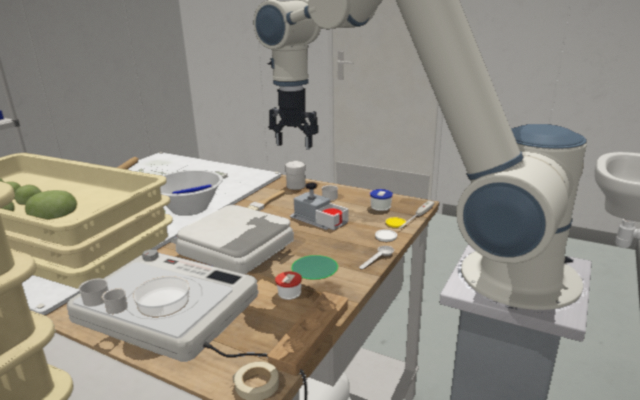

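View pics/side0.png

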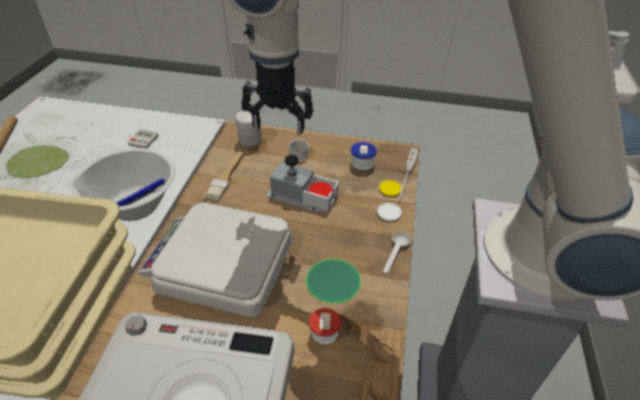

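View pics/wrist0.png

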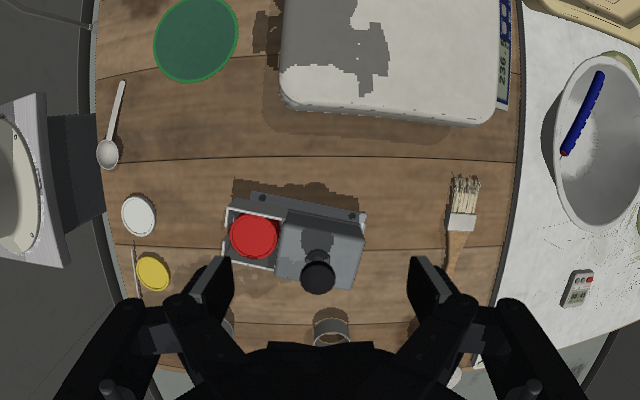

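The wrist view shows the magazine with the red lid at about (254,236), the black plunger cap at (317,277) and the mat at (195,37). The ring is at (330,332), and the white and yellow look-alikes are at (138,215) and (153,273). Next I'll measure these.

```bash
cat >> h.py <<'E'
def blobs(img,kind,amin=60):
    h=cv2.cvtColor(img,cv2.COLOR_BGR2HSV)
    if kind=='red': m=cv2.inRange(h,(0,150,80),(8,255,255))|cv2.inRange(h,(172,150,80),(180,255,255))
    if kind=='green': m=cv2.inRange(h,(65,90,40),(95,255,255))
    if kind=='blue': m=cv2.inRange(h,(108,120,50),(130,255,255))
    if kind=='black': m=cv2.inRange(h,(0,0,0),(180,255,32))
    c,_=cv2.findContours(m,cv2.RETR_EXTERNAL,cv2.CHAIN_APPROX_NONE)
    return sorted([x[:,0,:].astype(float) for x in c if cv2.contourArea(x)>amin],key=lambda c:-len(c))
def circ(f,c,z,s=None):
    P=np.array([onplane(f,u,v,z,s)[:2] for u,v in c]); (cx,cy),r=cv2.minEnclosingCircle(P.astype(np.float32)*1000)
    return np.round([cx,cy,r],1), np.round(c.mean(0),0)
E
python3 - <<'E'
from h import *
for n in ['wrist','side','scene']:
    s=env.read_state(); f=env.grab_frame(n)
    for k,z in [('red',.035),('red',.042),('green',.001),('blue',.047),('black',.106)]:
        for c in blobs(f['image'],k): 
            cc=circ(f,c,z,s)
            if cc[0][2]<100: print(n,k,z,*cc)
s,f=save('wrist','w1.png')
im=f['image'][180:360,190:400]; cv2.imwrite('pics/w1c.png',cv2.resize(im,None,fx=3.3,fy=3.3,interpolation=cv2.INTER_CUBIC))
E
```

```text
wrist red 0.035 [544.2 -66.4  30. ] [253. 236.]
wrist red 0.042 [545.9 -63.6  29.3] [253. 236.]
wrist green 0.001 [465.4 182.1  59.5] [195.  39.]
wrist blue 0.047 [993.3 110.5  75.1] [584. 113.]
wrist blue 0.047 [848.9 202.7  30.8] [505.  20.]
wrist black 0.106 [320.  -21.9  22.9] [ 67. 215.]
wrist black 0.106 [620.6 -78.9  18.9] [316. 272.]
side red 0.035 [458.9 309.   32.2] [325. 322.]
side red 0.035 [542.8 -68.5  28.8] [320. 188.]
side red 0.042 [458.2 313.4  32. ] [325. 322.]
side red 0.042 [541.3 -60.7  28.6] [320. 188.]
side green 0.001 [463.7 181.8  57.6] [333. 281.]
side blue 0.047 [967.8  46.1  61.1] [140. 192.]
side blue 0.047 [ 455.4 -238.6   34.7] [363. 150.]
side black 0.106 [ 814.8 -335.8   60.3] [246.  99.]
scene red 0.035 [462.5 308.1  31.3] [288. 279.]
scene red 0.042 [456.3 317.4  30.9] [288. 279.]
scene green 0.001 [464.4 183.   56.9] [314. 267.]
scene blue 0.047 [ 455.  -235.6   38.6] [381. 194.]
```

View pics/w1c.png

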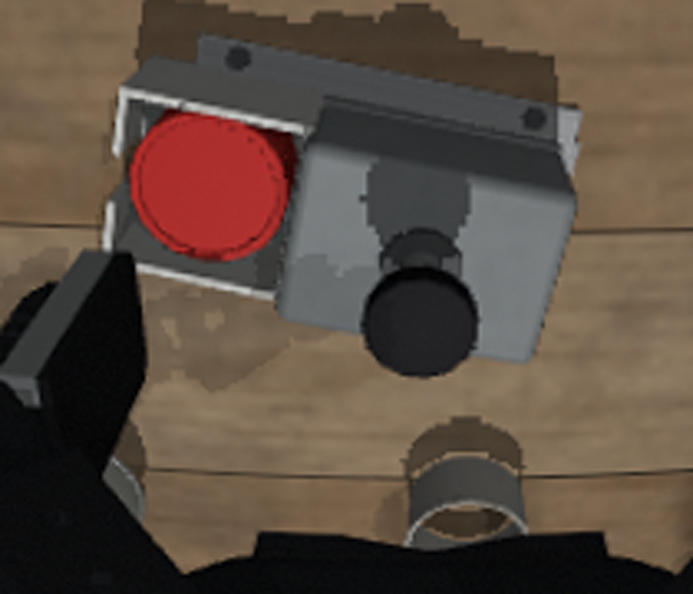

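Estimates in mm: magazine (544,-66), plunger about (620,-79.5), and the dispenser's axis turned about -10°. The mat is at (464.5,182), the blue tub at (455,-237) and the lid should exit near (458,-51). I'll shut the gripper and go above the plunger.

{"api": "move_arm", "payload": {"series": [[-0.1,2,0,0,0,0],[-0.3,4,0,0,0,0],[-0.5,6,0,0,0,0],[-0.5,8,1,0,0,0],[-0.5,8,3,0,0,0],[-0.5,8,5.5,0,0,0],[-0.5,8,8,0,0,0],[-0.5,8,10,0,0,0],[-0.5,8,11,0,0,0],[-0.5,8,11,0,0,0]], "grip": 0}}

```text
time_s: 1.6
position: [0.6195, -0.0804, 0.1205]
tcp_rot: [[1.0, -0.0, -0.001], [-0.0, -1.0, 0.0], [-0.001, -0.0, -1.0]]
ft_force: [0.2, 0.3, 0.0]
opening: 0.0002
```

```bash
python3 - <<'E'
from h import *
s,f=save('wrist','w2.png'); print(s['position'],s['ft_force'],s['opening'],s['time_s'])
s2,f2=save('side','s2.png')
cv2.imwrite('pics/s2c.png',cv2.resize(f2['image'][100:260,220:420],None,fx=3.5,fy=3.5))
print(f['image'].shape)
E
```

```text
[ 0.61953523 -0.08038577  0.12050604] [0.23949079 0.29421909 0.01470374] 0.00018571397279407658 1.6
(400, 640, 3)
```

View pics/w2.png

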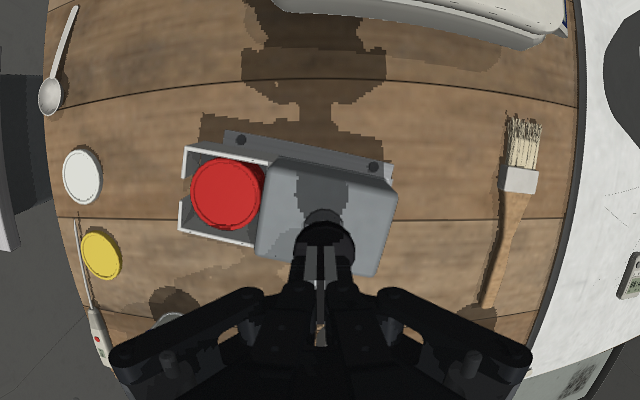

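View pics/s2c.png

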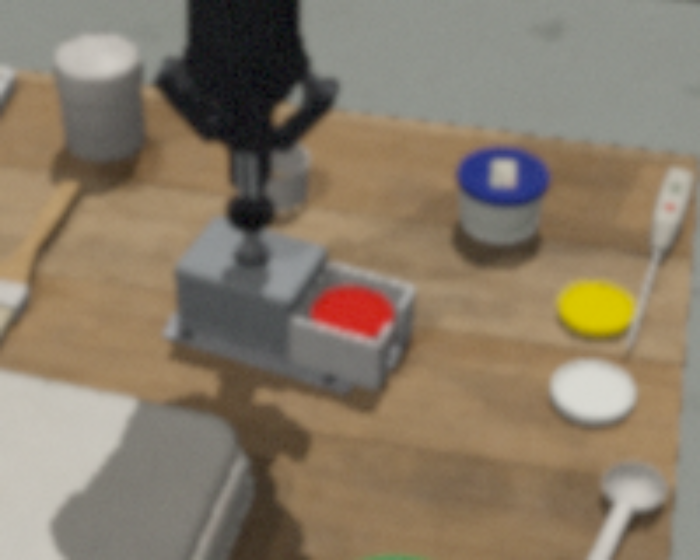

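The closed fingers sit over the middle of the cap at (325,245) in the wrist view. Nothing stands in front of the mouth. Pressing now.

{"api": "move_arm", "payload": {"series": [[0,0,0.8,0,0,0],[0,0,1.4,0,0,0],[0,0,2,0,0,0],[0,0,2.6,0,0,0],[0,0,3.2,0,0,0],[0,0,3.8,0,0,0],[0,0,4.2,0,0,0],[0,0,4.4,0,0,0],[0,0,4.4,0,0,0],[0,0,4.4,0,0,0]]}}

```text
time_s: 2.95
position: [0.6203, -0.0803, 0.078]
tcp_rot: [[1.0, -0.0, 0.001], [-0.0, -1.0, -0.0], [0.001, 0.0, -1.0]]
ft_force: [-3.5, 0.7, 9.5]
opening: -0.0003
```

The TCP is at 78.0 mm with 9.5 N. I'll push slightly further to be sure, then rise straight up.

{"api": "move_arm", "payload": {"series": [[0,0,0.2,0,0,0],[0,0,0.2,0,0,0],[0,0,-0.4,0,0,0],[0,0,-1,0,0,0],[0,0,-1.6,0,0,0],[0,0,-2.2,0,0,0],[0,0,-2.8,0,0,0],[0,0,-4,0,0,0],[0,0,-5.5,0,0,0],[0,0,-5.5,0,0,0]]}}

```text
time_s: 4.2
position: [0.6211, -0.0805, 0.1346]
tcp_rot: [[1.0, 0.0, 0.003], [0.0, -1.0, -0.001], [0.003, 0.001, -1.0]]
ft_force: [-0.6, -0.6, 0.2]
opening: 0.0
```

```bash
python3 - <<'E'
from h import *
s,f=save('wrist','w3.png'); print(s['position'],s['ft_force'],s['time_s'])
for c in blobs(f['image'],'red'):
    for z in (.008,.027): print(z,*circ(f,c,z,s))
s2,f2=save('side','s3.png')
for c in blobs(f2['image'],'red',20):
    for z in (.008,.027): print('side',z,*circ(f2,c,z))
cv2.imwrite('pics/s3c.png',cv2.resize(f2['image'][100:260,220:420],None,fx=3.5,fy=3.5))
E
```

```text
[ 0.62110505 -0.08045624  0.13458141] [-0.57142609 -0.57619117  0.20967629] 4.2
0.008 [538.5 -71.7  33. ] [230. 187.]
0.027 [544.4 -67.2  30.7] [230. 187.]
0.008 [459.2 -49.2  30.5] [154. 167.]
0.027 [470.6 -46.4  28.4] [154. 167.]
side 0.008 [461.1 291.5  32.5] [325. 322.]
side 0.027 [459.2 303.6  31.8] [325. 322.]
side 0.008 [455.3 -46.9  32.8] [352. 207.]
side 0.027 [453.6 -26.9  32.1] [352. 207.]
side 0.008 [548.3 -96.8  28.9] [320. 189.]
side 0.027 [544.3 -75.7  28.2] [320. 189.]
```

View pics/w3.png

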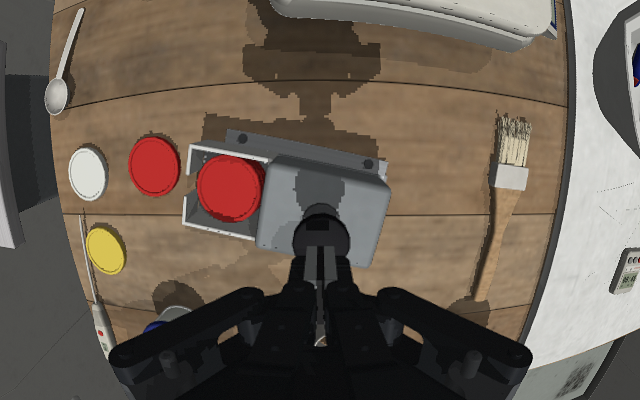

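View pics/s3c.png

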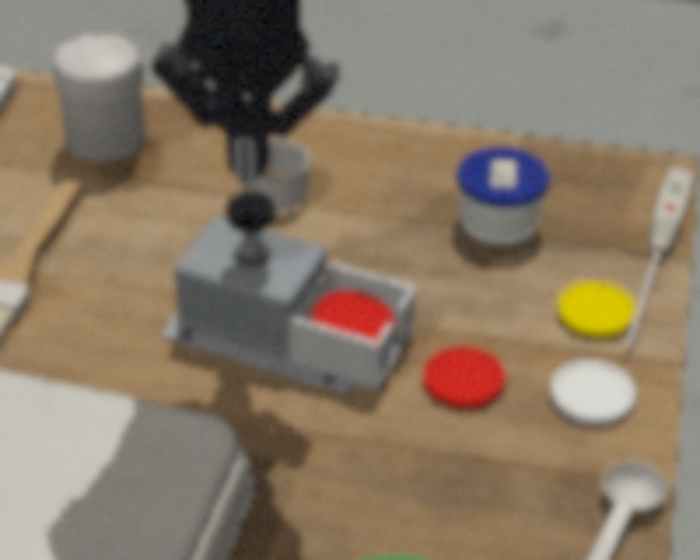

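One lid is out on the table at (154,167) in the wrist view, about (458,-49) mm, and the plunger is back up. The white and yellow discs are close, so I'll measure the room there.

```bash
python3 - <<'E'
from h import *
for n in ['wrist','side']:
    s=env.read_state();f=env.grab_frame(n);h=cv2.cvtColor(f['image'],cv2.COLOR_BGR2HSV)
    for k,m in (('yel',cv2.inRange(h,(22,120,90),(35,255,255))),('wht',cv2.inRange(h,(0,0,165),(180,40,255)))):
        for c in cv2.findContours(m,0,1)[0]:
            if cv2.contourArea(c)>150:
                r=circ(f,c[:,0].astype(float),.008,s)
                if r[0][2]<45: print(n,k,*r)
E
```

```text
wrist yel [ 372.7 -141.4   32.3] [105. 250.]
wrist wht [ 312.8 -286.    42.2] [102. 336.]
wrist wht [ 524.6 -100.4   39.8] [210. 226.]
wrist wht [817.1 -58.2  22.9] [513. 178.]
wrist wht [365.4 -52.2  29.6] [ 86. 174.]
wrist wht [535.5 -50.9  40.3] [219. 155.]
side yel [ 368.2 -142.    34.7] [390. 188.]
side wht [363.  -53.5  30.6] [389. 211.]
side wht [ 842.2 -392.6   36.4] [247. 115.]
```

There is room. With 30 mm of finger opening (about 59 mm over the backs), I'll go down behind the lid at (458,-105).

{"api": "move_arm", "payload": {"series": [[-2,0.3,0,0,0,0],[-5,1,0,0,0,0],[-9,1.5,0,0,0,0],[-13,2,0,0,0,0],[-16.3,2.5,0,0,0,0],[-16.3,2.5,2,0,0,0],[-16.3,2.5,5,0,0,0],[-16.3,2.5,8,0,0,0],[-16.3,2.5,10.5,0,0,0],[-16.3,2.5,10.5,0,0,0]], "grip": 35}}

```text
time_s: 5.65
position: [0.4559, -0.1048, 0.0263]
tcp_rot: [[1.0, -0.0, -0.003], [-0.0, -1.0, 0.001], [-0.003, -0.001, -1.0]]
ft_force: [1.0, -0.0, -0.2]
opening: 0.0296
```

```bash
python3 - <<'E'
from h import *
s,f=save('wrist','w4.png'); print(s['position'],s['opening'],s['ft_force'],s['time_s']);print(s['tcp_rot'].round(4))
for c in blobs(f['image'],'red'): print(*circ(f,c,.008,s))
E
```

```text
[ 0.45591653 -0.10484154  0.02625021] 0.02956282129898287 [ 0.97422629 -0.04847909 -0.20384915] 5.65
[[ 1.0e+00 -1.0e-04 -3.1e-03]
 [-1.0e-04 -1.0e+00  1.1e-03]
 [-3.1e-03 -1.1e-03 -1.0e+00]]
[458.2 -48.8  29.8] [323. 146.]
[557.1 -72.4  36. ] [484. 189.]
```

View pics/w4.png

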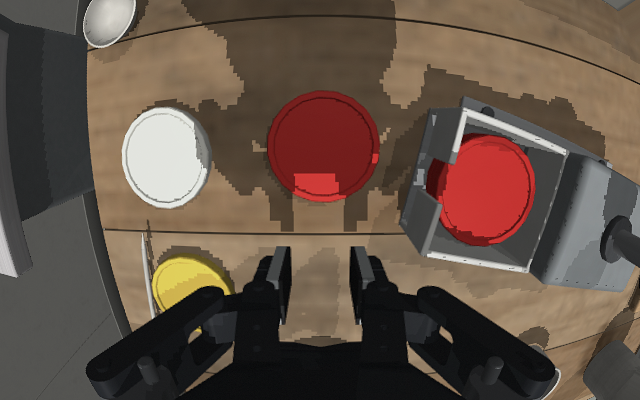

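The lid at (323,146) is at (458.2,-48.8) and the fingers straddle its midline behind it. I'll go down the last 23 mm.

{"api": "move_arm", "payload": {"series": [[0.1,0,0.5,0,0,0],[0.2,0,1,0,0,0],[0.3,0,1.5,0,0,0],[0.3,0,1.8,0,0,0],[0.3,0,2.1,0,0,0],[0.3,0,2.25,0,0,0],[0.3,0,2.25,0,0,0],[0.3,-0.4,2.25,0,0,0],[0.3,-0.8,2.25,0,0,0],[0.3,-0.8,2.25,0,0,0]]}}

```text
time_s: 6.95
position: [0.4595, -0.0967, 0.0048]
tcp_rot: [[1.0, 0.0, -0.002], [0.0, -1.0, 0.001], [-0.002, -0.001, -1.0]]
ft_force: [0.4, 0.3, -0.2]
opening: 0.03
```

{"api": "move_arm", "payload": {"series": [[0,0,0.15,0,0,0],[0,-0.6,0.15,0,0,0],[0,-1.2,0.15,0,0,0],[0,-2,0.15,0,0,0],[0,-3,0.15,0,0,0],[0.1,-4,0.15,0,0,0],[0.1,-5,0.15,0,0,0],[0.2,-6,0.15,0,0,0],[0.2,-6.6,0.15,0,0,0],[0.2,-6.8,0.15,0,0,0]]}}

```text
time_s: 8.2
position: [0.4614, -0.0283, 0.0034]
tcp_rot: [[1.0, 0.001, -0.002], [0.001, -1.0, 0.001], [-0.002, -0.001, -1.0]]
ft_force: [-0.2, -0.5, -0.9]
opening: 0.0296
```

```bash
python3 - <<'E'
from h import *
s,f=save('wrist','w5.png'); print(s['position'],s['opening'],s['ft_force'],s['time_s']);print(s['tcp_rot'].round(4))
for c in blobs(f['image'],'red'): print(*circ(f,c,.008,s))
for c in blobs(f['image'],'green'): print('g',*circ(f,c,.001,s))
E
```

```text
[ 0.46143524 -0.02827834  0.00337215] 0.029587003316432596 [-0.22263671 -0.49219042 -0.88409469] 8.2
[[ 1.0e+00  1.0e-03 -1.6e-03]
 [ 1.0e-03 -1.0e+00  5.0e-04]
 [-1.6e-03 -5.0e-04 -1.0e+00]]
[462.    8.4  29.8] [320. 191.]
[572.  -73.8  28.5] [497. 316.]
[ 533.4 -106.4   15.3] [428. 367.]
[540.1 -80.4   7.4] [447. 336.]
```

View pics/w5.png

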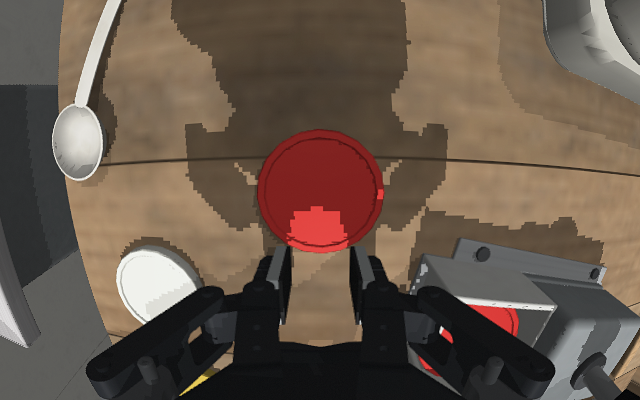

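The lid is cradled at (462, 8), 37 mm ahead of the TCP. I'll keep pushing.

{"api": "move_arm", "payload": {"series": [[0,-0.6,0,0,0,0],[0,-1.4,0,0,0,0],[0,-2.4,0,0,0,0],[0.1,-3.4,0,0,0,0],[0.1,-4.4,0,0,0,0],[0.1,-5.4,0,0,0,0],[0.2,-6.4,0,0,0,0],[0.2,-7.4,0,0,0,0],[0.2,-8.4,0,0,0,0],[0.2,-9,0,0,0,0]]}}

```text
time_s: 9.5
position: [0.4633, 0.0624, 0.0034]
tcp_rot: [[1.0, 0.001, -0.002], [0.001, -1.0, 0.001], [-0.002, -0.001, -1.0]]
ft_force: [-0.2, -0.5, -0.8]
opening: 0.03
```

```bash
python3 - <<'E'
from h import *
s,f=save('wrist','w6.png'); print(s['position'],s['opening'],s['ft_force'],s['time_s']);print(s['tcp_rot'].round(4))
for c in blobs(f['image'],'red'): print(*circ(f,c,.008,s))
for c in blobs(f['image'],'green'): print('g',*circ(f,c,.001,s))
E
```

```text
[0.46331906 0.06235566 0.00341067] 0.02996945280507361 [-0.24852485 -0.49726323 -0.76720225] 9.5
[[ 1.0e+00  1.2e-03 -1.6e-03]
 [ 1.2e-03 -1.0e+00  6.0e-04]
 [-1.6e-03 -6.0e-04 -1.0e+00]]
[463.8  99.   29.8] [320. 191.]
g [465.4 182.1  59.6] [323.  54.]
```

View pics/w6.png

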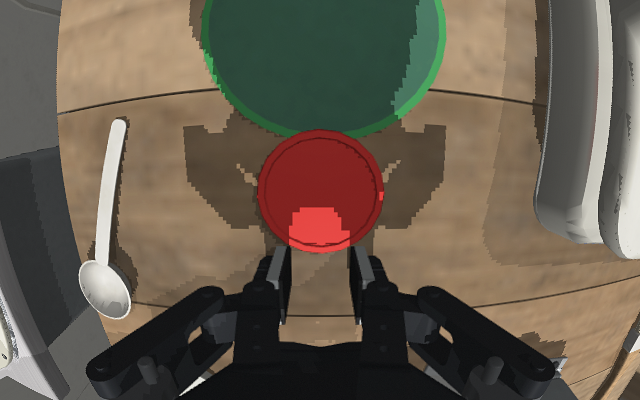

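The lid's edge has reached the mat, whose centre is at (465,182). I need 83 mm more, slowing at the end.

{"api": "move_arm", "payload": {"series": [[0,-0.8,0,0,0,0],[0,-1.8,0,0,0,0],[0.1,-2.8,0,0,0,0],[0.1,-3.9,0,0,0,0],[0.1,-5,0,0,0,0],[0.1,-6,0,0,0,0],[0.1,-7,0,0,0,0],[0.1,-7.8,0,0,0,0],[0.1,-8.2,0,0,0,0],[0.1,-8.3,0,0,0,0]]}}

```text
time_s: 10.8
position: [0.4642, 0.1458, 0.0035]
tcp_rot: [[1.0, 0.001, -0.002], [0.001, -1.0, 0.001], [-0.002, -0.001, -1.0]]
ft_force: [0.6, -1.1, 0.1]
opening: 0.0301
```

{"api": "move_arm", "payload": {"series": [[0,0.5,0,0,0,0],[0,1.5,0,0,0,0],[0,2.5,0,0,0,0],[0,3,-0.5,0,0,0],[0,3,-2,0,0,0],[0,3,-4.5,0,0,0],[0,3,-7.5,0,0,0],[0,3,-10.5,0,0,0],[0,3,-13,0,0,0],[0,3,-13,0,0,0]]}}

```text
time_s: 12.05
position: [0.4654, 0.1161, 0.136]
tcp_rot: [[1.0, 0.002, 0.002], [0.002, -1.0, 0.001], [0.002, -0.001, -1.0]]
ft_force: [-0.6, -0.1, 0.3]
opening: 0.0301
```

```bash
python3 - <<'E'
from h import *
s,f=save('wrist','w7.png'); print(s['position'],s['ft_force'],s['time_s'])
for c in blobs(f['image'],'red'): print(*circ(f,c,.009,s))
for c in blobs(f['image'],'green'): print('g',*circ(f,c,.001,s))
s,f=save('side','s7.png')
for z in (.009,.027,.042,):
  for c in blobs(f['image'],'red'): print(z,*circ(f,c,z,s))
for c in blobs(f['image'],'blue'): print('b',*circ(f,c,.047,s))
E
```

```text
[0.46537003 0.11607486 0.13595367] [-0.60854267 -0.08905256  0.28377039] 12.05
[464.6 182.2  29.6] [318. 123.]
[576.3 -84.6  13.6] [411. 357.]
g [465.2 182.3  59.5] [319. 123.]
0.009 [460.7 292.4  32.6] [325. 321.]
0.009 [462.4 184.7  30.8] [333. 279.]
0.027 [458.8 303.8  31.9] [325. 321.]
0.027 [460.5 198.5  30.2] [333. 279.]
0.042 [457.3 313.3  31.3] [325. 321.]
0.042 [459.  210.   29.6] [333. 279.]
b [967.8  46.1  61.1] [140. 192.]
b [ 443.4 -237.4   30. ] [370. 152.]
```

View pics/w7.png

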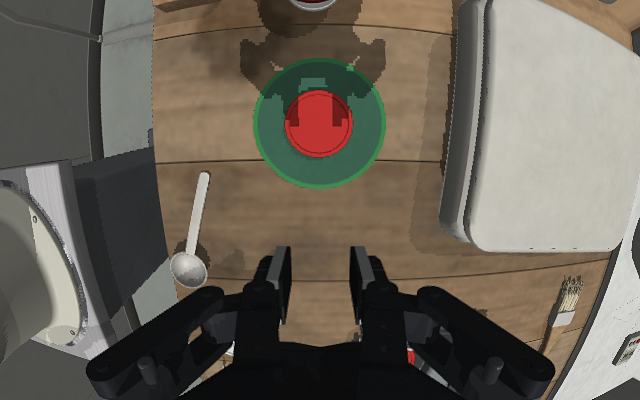

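View pics/s7.png

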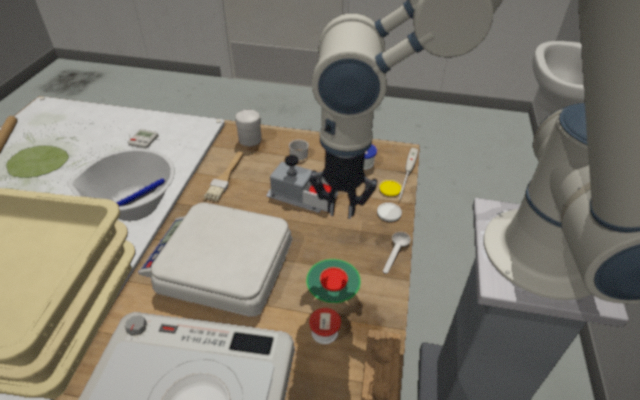

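The wrist view shows the lid at (318,123) concentric with the mat at (319,123), and the gripper is clear. The blue tub is only partly hidden by the gripper, and the plunger is up. Handing in.

```bash
python3 -c "
from bench import env
env.close_job(); print(env.read_state()['time_s'])"
```

```text
the job is handed in; nothing more can be done
the job is handed in; nothing more can be done
```

I pressed the plunger down to its stop once (TCP at 78 mm, about 9.5 N). It came back up and put out one red lid. I then pushed that lid about 231 mm along the table between the two partly open fingers onto the green mat, backed off, lifted the gripper clear and handed the job in at about 12 s.

**Last checks:**
- **Lid on mat:** the wrist camera put the lid at (464.6, 182.2) mm and the mat at (465.2, 182.3) mm, so under 1 mm apart. The side camera gave the lid about 3 mm off, within its calibration. The lid looked flat.
- **Dispenser:** the plunger was up. After the press, the stack was still centred in the magazine. In the last views it was mostly hidden, so I did not measure it again.
- **Tubs and ring:** the red tub had not moved.
    - The blue tub read about 12 mm off in x in the last side view. The gripper was partly hiding it there, and I never came near it, so I take this as an artefact.
    - I checked the ring only by eye; it looked undisturbed.

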